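# Find the left-hand gas cap by feel and loosen it

## Robot

A 7-joint arm with a two-finger parallel gripper is mounted at the origin on a cart in front of the work surface, level with it; the furniture and walls round the work are solid. World frame = base frame: x ahead of the robot, y to its left, z up, the work surface at z = 0. Lengths are in m, angles in rad, forces in N, time in s.
With the tool pointing down it reaches from about 0.35 to 0.9 m from the base axis. Payload 7.2 kg.
Tool frame: the origin (TCP) lies at the very end of the fingers, on their centre line; the grasp point (between the pads) lies 19 mm behind it; z points along the fingers, y is the line along which they close (so a half turn about z gives the same grasp; the last joint's range is limited). The gripper opens to 85 mm and grips with 20 to 120 N. Pads are 22 mm wide; open, the fingers measure 114 mm over their backs; the gripper's body (76 mm by 85 mm) begins 54 mm behind the grasp point. The pads swing forward as they close: fully open they stand 13 mm farther back than shut.
Start: joints at [1.186, 0.411, -0.013, 1.596, 0.006, 1.134, -0.082], TCP at [0.195, -0.594, 0.198] pointing down, gripper open.
Joint ranges: [-2.95, 2.95], [-0.29, 1.99], [-1.47, 1.44], [0.14, 2.54], [-1.03, 4.17], [0.13, 1.85], [-2.86, 2.86]. Speed limits (rad/s): [2.39, 2.39, 3.01, 3.01, 3.14, 3.14, 3.14].

## Interface

Orientations are given as a unit quaternion [x, y, z, w].
In Python, from station import read_state, snapshot, close_job gives the robot as it stands.
- The arm moves only by the tool drive_tool, never from a script. Its argument "steps" is one flat list of numbers, 7 for each row, row after row: the turn, a rotation vector about the tool's x, y, z in rad, then the shift along the tool's x, y, z in mm, then the finger opening in mm, from 0 to 85.4. A call has exactly 8 rows; each row shifts and turns the commanded pose from where the row before left it, along the tool's axes as they then stand; what a row does not reach is not made up. A row lasts 1/12 s, in which the tool goes at most 41.7 mm and 7.16 degrees, less where a joint would pass 70% of its speed; a pose out of reach is approached as far as the arm can. A call with a gripper value outside its range is refused whole. The fingers move at their own pace and stop on an object; the grip force is fixed at half the most. Time passes only in rows, so rows that do not move let the fingers close, or fill a call up. It gives the time, the measured TCP pose, the force, the opening and the grip force at its end, in the units of the state.
- read_state(): the state, without advancing time (a new reading comes with each control period).
- snapshot(name): name is "side" or "top" or "wrist"; returns a dict with "img" (400x640x3 uint8, red, green, blue), "z_map" (400x640 float32, m along the optical axis (not along the pixel's ray), 0 where there is no reading), "K" (3x3 intrinsics, pixels), "T" (4x4, takes a point from camera to world coordinates). Camera axes: x right, y up, looking along -z (the intrinsics and any distortion apply to the point x, -y, -z); pixel columns grow to the right and rows downward; lengths in m; the calibration is good to about 2 mm. A picture is of the moment at which its call begins.
- close_job(): hands the job in; it is judged then, once.
The state is a dict: "t": time; "qpos": joint angles; "qd": joint speeds; "joint_efforts": joint torques, N m; "position": TCP position; "orientation": TCP orientation; "wrist_force": force on the tool from outside, world axes, zero at the start; "wrist_torque": the same for the moment, N m; "finger_gap": opening from 0.0 (shut) to 1.0 (fully open); "finger_force": force on a finger pad.
Only numpy, scipy, OpenCV 4.12 (cv2) and the standard library are available. Lean on these libraries where they do the work, as an engineer would, in place of code of your own. Each camera call takes 0.05 s, during which the arm holds its last target. There are 200 camera calls.

## Task

One of the two look-alike wing caps on the worktop closes the gas outlet and has a left-hand thread; the other closes the water outlet and has an ordinary one. Find the gas cap by gently trying the caps by hand (before you undo it, make sure that it holds firm anticlockwise), then loosen it clockwise by a good half turn and let go. Overstrain neither fitting, leave the water cap tight, undoing it by no more than a slight nudge while you try it, and do not shift the salt shaker, mug or candle.

Things in the scene. Friction and masses are not known exactly. Their poses are not given: they have to be found in the camera images.
- turret_1: outlet turret 1 of two that look exactly alike, fixed to the worktop: chrome column 33 mm across on a flange 72 mm across, 139 mm tall with cap; a hose tail at 45 mm height sticks out 56 mm along +x. Origin: on the axis at the worktop, z up. Which one is gas is not marked, nor told by its place. Keep clear of the microwave behind (front and handle from x = 0.57, y from -0.36 to 0.11)
- wing_1 (a point): top centre of the black wing of cap 1, on the turning axis, 139 mm above the worktop when tight. The wing is an upright bar 48 mm long (this point's x), 12 mm thick (its y), 30 mm high, on a brass skirt 43 mm across whose top is 29 mm below this point; a white dot marks the +x end. The point turns with the cap
- cap_1 (a joint): turning of cap 1 on its stem's thread, rad: 0 = tight on its seat (as at the start), positive = anticlockwise seen from above. It leaves the seat in one direction only, to a retainer at 6.4 rad (never comes off), rising 0.5 mm per rad. Thread drag about 0.3 N m either way while turning (0.2 left when it stops); against the seat it cannot turn on the stem
- stem_1 (a joint): elastic twist of stem 1 in its rubber bush, rad, positive = anticlockwise from above: 0 at rest, 6 N m per rad, so the drag of a turning cap twists it 0.05 rad. The cap turns along with it. Beyond 0.9 N m (0.15 rad) the fitting is overstrained
- turret_2: outlet turret 2 of two that look exactly alike, fixed to the worktop: chrome column 33 mm across on a flange 72 mm across, 139 mm tall with cap; a hose tail at 45 mm height sticks out 56 mm along +x. Origin: on the axis at the worktop, z up. Which one is gas is not marked, nor told by its place. Keep clear of the microwave behind (front and handle from x = 0.57, y from -0.36 to 0.11)
- wing_2 (a point): top centre of the black wing of cap 2, on the turning axis, 139 mm above the worktop when tight. The wing is an upright bar 48 mm long (this point's x), 12 mm thick (its y), 30 mm high, on a brass skirt 43 mm across whose top is 29 mm below this point; a white dot marks the +x end. The point turns with the cap
- cap_2 (a joint): turning of cap 2 on its stem's thread, rad: 0 = tight on its seat (as at the start), positive = anticlockwise seen from above. It leaves the seat in one direction only, to a retainer at 6.4 rad (never comes off), rising 0.5 mm per rad. Thread drag about 0.3 N m either way while turning (0.2 left when it stops); against the seat it cannot turn on the stem
- stem_2 (a joint): elastic twist of stem 2 in its rubber bush, rad, positive = anticlockwise from above: 0 at rest, 6 N m per rad, so the drag of a turning cap twists it 0.05 rad. The cap turns along with it. Beyond 0.9 N m (0.15 rad) the fitting is overstrained
- salt_shaker: glass salt shaker with grey top, 44 mm across, 90 mm tall, loose, near the turrets and lower than their caps; origin under its centre
- mug: white mug, 92 mm across, 127 mm with handle, 95 mm tall, loose, behind left; origin under its centre
- candle: pale green candle in a clear glass, 76 mm across, 90 mm tall, loose, on the right; origin under its centre
Things that resemble listed ones, but are neither listed nor needed, are in the scene too. What is shaped like the turret_1 but blue or turquoise is not meant.

How it is judged:
By the outcome, as a careful person would: the job done as asked, in the order asked, and still so for the second after the job is handed in, with the robot touching nothing.
It also fails if it takes over 72 s, if anything falls off the work surface, if the arm or the gripper's body presses on something with over 40 N, if the wrist force passes 120 N, or if a joint passes its speed limit or range.

## Working session

There is one attempt and no reset: what is moved stays moved. The work goes in short steps, Python scripts to look and compute and a tool call to move; the robot and the scene stay as the last step left them, time stands still between calls to the robot, and variables do not carry over. Pictures are saved under pics/ and viewed, at most 10 in all, crops included, and the job is handed in when it is done.

Besides the shell and the picture viewer there is one more tool, called after ">>>" by a JSON object that holds its "method" and its "body", one argument or row to a line. drive_tool: Moves the arm, as the interface text tells. Its arguments: {"type":"object","properties":{"steps":{"type":"array","items":{"type":"number"}}},"required":["steps"]}

```bash
mkdir -p pics
python3 - <<'E'
from station import *
import cv2,numpy as np
s=read_state(); print({k:np.round(v,3).tolist() for k,v in s.items()})
for n in("top","side"):
    d=snapshot(n); cv2.imwrite(f"pics/{n}0.png",d["img"][:,:,::-1]); print(n,d["K"].tolist(),d["T"].round(3).tolist(),{k:v for k,v in d.items() if k not in("img","z_map","K","T")})
E
```

```text
{'t': 0.0, 'qpos': [1.186, 0.412, -0.013, 1.597, 0.006, 1.134, -0.082], 'qd': [0.001, 0.001, -0.001, -0.002, 0.001, -0.0, 0.001], 'joint_efforts': [0.0, -60.063, 0.682, -29.941, 0.014, 0.011, 0.0], 'position': [0.194, -0.593, 0.197], 'orientation': [0.987, 0.158, -0.0, -0.001], 'wrist_force': [-0.75, -0.411, -0.118], 'wrist_torque': [-0.001, 0.055, 0.049], 'finger_force': 0.0, 'finger_gap': 0.994}
top [[372.14448046062853, 0.0, 322.38324619240404], [0.0, 372.14448046062853, 205.51928035997787], [0.0, 0.0, 1.0]] [[-0.008, 0.986, -0.164, 0.374], [-1.0, -0.007, 0.008, 0.13], [0.006, 0.164, 0.986, 1.0], [0.0, 0.0, 0.0, 1.0]] {}
side [[385.60256515339796, 0.0, 316.9174904698015], [0.0, 385.60256515339796, 200.58187251650725], [0.0, 0.0, 1.0]] [[-0.997, -0.049, 0.056, 0.578], [0.074, -0.676, 0.733, 0.831], [0.002, 0.735, 0.678, 0.764], [0.0, 0.0, 0.0, 1.0]] {}
```

View pics/top0.png

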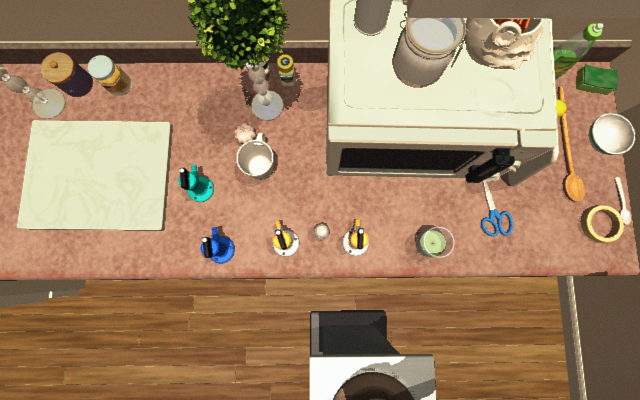

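View pics/side0.png

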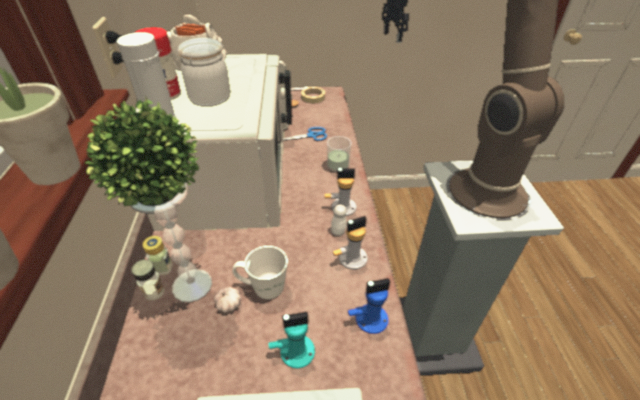

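Top view: brass-capped turrets at about (282,240) and (357,238), shaker between them at (321,231), mug (255,158), candle (435,242). The blue and turquoise ones are decoys.

```bash
cat > h.py <<'E'
from station import *
import cv2,numpy as np
def cloud(d):
    K,T,z=d["K"],d["T"],d["z_map"]; v,u=np.mgrid[:400,:640]
    x=(u-K[0,2])/K[0,0]; y=(v-K[1,2])/K[1,1]
    return np.stack([x*z,-y*z,-z],-1)@T[:3,:3].T+T[:3,3]
def ray(d,u,v,h):
    K,T=d["K"],d["T"]; r=T[:3,:3]@np.array([(u-K[0,2])/K[0,0],-(v-K[1,2])/K[1,1],-1]); o=T[:3,3]
    return o+r*(h-o[2])/r[2]
E
python3 - <<'E'
from h import *
for n in("top","side"):
    d=snapshot(n); P=cloud(d); im=d["img"].astype(int); hsv=cv2.cvtColor(d["img"],cv2.COLOR_RGB2HSV)
    ok=(d["z_map"]>0)&(P[...,0]>.2)&(P[...,0]<.5)&(P[...,1]>-.08)&(P[...,1]<.3)
    blk=ok&(im.max(2)<60)&(P[...,2]>.09)&(P[...,2]<.15)
    nn,l,st,c=cv2.connectedComponentsWithStats(blk.astype(np.uint8))
    for i in range(1,nn):
        if st[i,4]<15: continue
        m=l==i; t=m&(P[...,2]>.131); v,u=np.nonzero(t if t.sum()>8 else m)
        r=cv2.minAreaRect(np.array([ray(d,a,b,.139)[:2]*1000 for a,b in zip(u,v)],np.float32))
        print(n,"blk",st[i],c[i].round(1),"n",t.sum(),np.round(r[0],1),np.round(r[1],1),round(r[2],1),"z",P[m][:,2].max().round(3),P[t][:,:2].mean(0).round(4) if t.any() else '')
    for nm,m,h in(("brass",ok&(hsv[...,0]>12)&(hsv[...,0]<30)&(hsv[...,1]>120)&(P[...,2]>.08),.11),("white",ok&(im.min(2)>150)&(hsv[...,1]<50)&(P[...,2]<.03),.005)):
        nn,l,st,c=cv2.connectedComponentsWithStats(m.astype(np.uint8))
        for i in range(1,nn):
            if st[i,4]>25:
                v,u=np.nonzero(l==i); (q,rad)=cv2.minEnclosingCircle(np.array([ray(d,a,b,h)[:2]*1000 for a,b in zip(u,v)],np.float32))
                print(n,nm,st[i],np.round(q,1),round(rad,1))
    if n=="top":
        for nm,(a,b) in dict(salt=(321,231),mug=(255,158),candle=(435,242)).items(): print(nm,P[b,a].round(3))
        A=cv2.resize(d["img"][210:265,255:385],None,fx=6,fy=6,interpolation=cv2.INTER_CUBIC); cv2.imwrite("pics/c1.png",A[:,:,::-1])
E
```

```text
top blk [358 232   5  17  49] [359.4 240.3] n 49 [435.8  37.3] [ 9.3 36.9] 88.6 z 0.142 [0.4351 0.0386]
top blk [277 234  10  15  62] [281.6 241.1] n 61 [434.1 218.7] [34.5 10.2] 19.0 z 0.143 [0.435  0.2186]
top brass [281 231  11  17 108] [442.  214.9] 20.5
top brass [350 231   9  18 110] [439.2  43.4] 20.4
top brass [362 232   7  16  67] [439.  27.] 18.1
top brass [273 234   9  15  75] [437.  229.9] 18.3
top white [343 232  26  24 197] [439.9  35.9] 34.5
top white [273 234  26  22 190] [439.7 221.9] 34.3
salt [0.462 0.127 0.088]
mug [0.672 0.306 0.013]
candle [ 0.436 -0.168  0.036]
side blk [338 169  16   9 103] [346.  173.3] n 35 [443.3  44.1] [12.7 39.7] 85.9 z 0.14 [0.4382 0.0416]
side blk [348 218  17  13 116] [356.7 224.1] n 41 [442.7 231.6] [43.8  9.6] 23.9 z 0.139 [0.4372 0.2259]
side brass [338 177  16  12 150] [441.  58.] 26.2
side brass [347 226  19  15 187] [441.2 237.5] 25.0
side white [343 200  14  15 100] [424.3  42.7] 30.4
side white [344 249  23  19 194] [437.7 224.8] 34.3
```

View pics/c1.png

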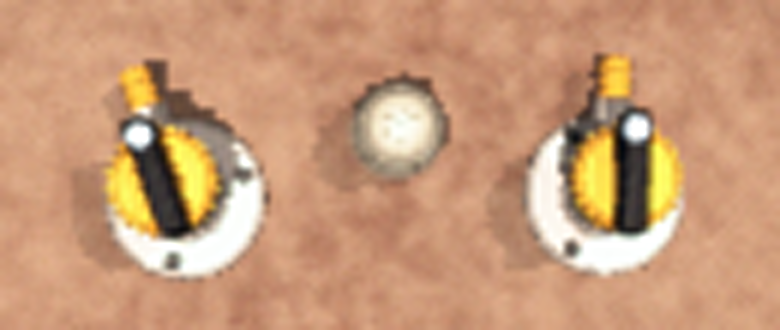

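Wings lie at about A (0.440, 0.221), yaw 19°, and B (0.441, 0.037), yaw −1°. Go over B first, at travel height.

>>> {"method": "drive_tool", "body": {
  "steps": [0,0,0,18,-22,0,85,0,0,0,18,-22,0,85,0,0,0,18,-22,0,85,0,0,0,18,-22,0,85,0,0,0,18,-22,0,85,0,0,0,18,-22,0,85,0,0,0,18,-22,0,85,0,0,0,18,-22,0,85]
}}

```text
t: 0.87
position: [0.2769, -0.3804, 0.1976]
orientation: [0.987, 0.158, -0.0, 0.0]
wrist_force: [0.8, -0.6, -0.4]
finger_gap: 0.997
finger_force: 0.0
```

>>> {"method": "drive_tool", "body": {
  "steps": [0,0,0,18,-22,0,85,0,0,0,18,-22,0,85,0,0,0,18,-22,0,85,0,0,0,18,-22,0,85,0,0,0,18,-22,0,85,0,0,0,18,-22,0,85,0,0,0,18,-22,0,85,0,0,0,18,-22,0,85]
}}

```text
t: 1.53
position: [0.3589, -0.1684, 0.1977]
orientation: [0.987, 0.158, 0.0, 0.0]
wrist_force: [1.2, -0.3, 0.6]
finger_gap: 0.995
finger_force: 0.0
```

>>> {"method": "drive_tool", "body": {
  "steps": [0,0,0,18,-22,0,85,0,0,0,18,-22,0,85,0,0,0,18,-22,0,85,0,0,0,18,-22,0,85,0,0,0,18,-22,0,85,0,0,0,18,-22,0,85,0,0,-0.12,0,0,0,85,0,0,-0.12,0,0,0,85]
}}

```text
t: 2.2
position: [0.4206, -0.0087, 0.1976]
orientation: [0.96, 0.279, 0.0, -0.0]
wrist_force: [-0.6, -0.1, -0.1]
finger_gap: 0.994
finger_force: 0.0
```

>>> {"method": "drive_tool", "body": {
  "steps": [0,0,-0.12,0,0,0,85,0,0,-0.12,0,0,0,85,0,0,-0.12,0,0,0,85,0,0,-0.12,0,0,0,85,0,0,-0.12,0,0,0,85,0,0,-0.12,0,0,0,85,0,0,-0.12,0,0,0,85,0,0,-0.12,0,0,0,85]
}}

```text
t: 2.87
position: [0.4201, -0.0107, 0.1976]
orientation: [0.724, 0.69, -0.0, 0.0]
wrist_force: [-0.3, -0.4, 0.4]
finger_gap: 0.996
finger_force: 0.0
```

>>> {"method": "drive_tool", "body": {
  "steps": [0,0,-0.12,0,0,0,85,0,0,-0.12,0,0,0,85,0,0,-0.12,0,0,0,85,0,0,-0.12,0,0,0,85,0,0,-0.12,0,0,0,85,0,0,-0.12,0,0,0,85,0,0,-0.12,0,0,0,85,0,0,-0.12,0,0,0,85]
}}

```text
t: 3.53
position: [0.4201, -0.0107, 0.1976]
orientation: [0.323, 0.946, -0.0, 0.0]
wrist_force: [0.6, 0.7, -0.0]
finger_gap: 0.989
finger_force: 0.0
```

>>> {"method": "drive_tool", "body": {
  "steps": [0,0,-0.12,0,0,0,85,0,0,-0.12,0,0,0,85,0,0,-0.12,0,0,0,85,0,0,-0.12,0,0,0,85,0,0,-0.12,0,0,0,85,0,0,-0.025,0,0,0,85,0,0,0,0,0,0,85,0,0,0,0,0,0,85]
}}

```text
t: 4.2
position: [0.4202, -0.0107, 0.1976]
orientation: [0.022, 1.0, -0.0, -0.0]
wrist_force: [-0.7, 0.3, 0.2]
finger_gap: 0.996
finger_force: 0.0
```

Run:
```python
from h import *
s=read_state(); print(s["qpos"],s["position"],s["orientation"],s["wrist_torque"])
d=snapshot("wrist"); cv2.imwrite("pics/w1.png",d["img"][:,:,::-1]); print(d["T"].round(3))
```

```text
[ 0.6390395   0.12161865 -0.77382988  2.01979833  0.09870049  1.03680089
  1.34584947] [ 0.42015679 -0.01070214  0.19757104] [ 2.17479571e-02  9.99763485e-01 -2.16942160e-05 -2.82990081e-05] [-0.01948861 -0.0032164   0.00431351]
[[ 0.044 -0.949 -0.314  0.339]
 [ 0.999  0.042  0.015 -0.007]
 [-0.001 -0.314  0.949  0.375]
 [ 0.     0.     0.     1.   ]]
```

View pics/w1.png

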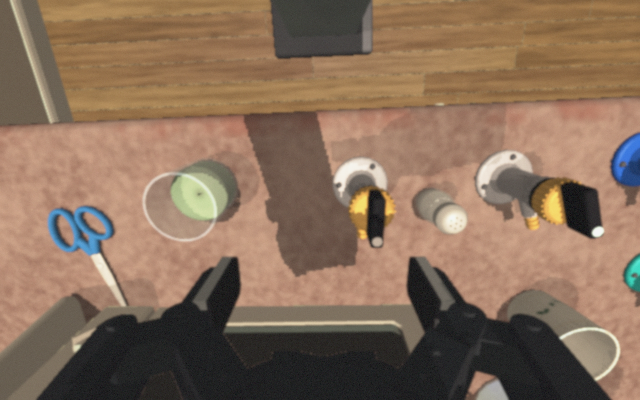

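Wrist view: wing B at (377,215) with its dot at (377,241); wing A at about (582,208), dot (597,231).

```bash
cat >> h.py <<'E'
def wing(x0,y0,name="wrist",h=.139):
    d=snapshot(name); P=cloud(d); hs=cv2.cvtColor(d["img"],cv2.COLOR_RGB2HSV)
    m=(abs(P[...,2]-h)<.006)&(np.hypot(P[...,0]-x0,P[...,1]-y0)<.032)&((d["img"].max(2)<60)|(hs[...,1]<70))
    v,u=np.nonzero(m); Q=np.array([ray(d,a,b,h)[:2]*1000 for a,b in zip(u,v)],np.float32)
    r=cv2.minAreaRect(Q); w,l=np.linalg.eigh(np.cov(Q.T)); e=l[:,1]*np.sign(l[0,1])
    print(name,len(u),np.round(r[0],1),np.round(r[1],1),round(r[2],1),"mean",Q.mean(0).round(1),"yaw",np.degrees(np.arctan2(e[1],e[0])).round(2))
E
python3 - <<'E'
from h import *
wing(.4405,.0365); wing(.440,.221); wing(.4405,.0365,"top"); wing(.440,.221,"top");wing(.4405,.0365,"side"); wing(.440,.221,"side")
E
```

```text
wrist 633 [438.1  34.5] [48.9 11.3] 0.4 mean [437.8  34.6] yaw -1.02
wrist 873 [438.8 218.3] [50.5 15.9] 22.4 mean [438.  218.3] yaw 22.8
top 27 [440.5  36. ] [11.6 46.3] 88.6 mean [453.2  36. ] yaw -0.24
top 96 [439.5 221.1] [47.4 11. ] 21.0 mean [440.1 221. ] yaw 20.75
side 65 [444.2  41.9] [16.9 42.4] 85.9 mean [445.7  40.8] yaw -3.44
side 88 [442.9 226.8] [47.9 14.8] 20.2 mean [443.7 227.3] yaw 19.25
```

>>> {"method": "drive_tool", "body": {
  "steps": [0,0,-0.03,-5,15,0,85,0,0,0,-6,16,0,85,0,0,0,-6,16,0,85,0,0,0,0,0,5,85,0,0,0,0,0,5,85,0,0,0,0,0,0,85,0,0,0,0,0,0,85,0,0,0,0,0,0,85]
}}

```text
t: 5.22
position: [0.4379, 0.0352, 0.1875]
orientation: [0.005, 1.0, -0.0, -0.0]
wrist_force: [-0.0, 0.5, -0.1]
finger_gap: 0.995
finger_force: 0.0
```

Run:
```python
from h import *
s=read_state(); print(s["qpos"].round(3),s["position"],s["orientation"],s["wrist_torque"])
wing(.4395,.0355)
d=snapshot("wrist"); cv2.imwrite("pics/w2.png",d["img"][:,:,::-1])
```

```text
[ 0.541  0.183 -0.808  1.994  0.155  1.026  1.221] [0.43786692 0.03524985 0.1874798 ] [ 5.49047179e-03  9.99984888e-01 -1.79550273e-04 -2.16102683e-04] [0.03504113 0.00202563 0.01096662]
wrist 683 [438.6  35. ] [11. 48.] 89.4 mean [438.7  35.6] yaw -1.91
```

View pics/w2.png

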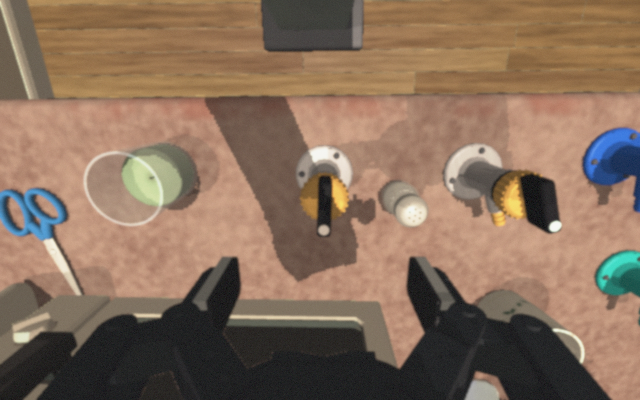

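>>> {"method": "drive_tool", "body": {
  "steps": [0,0,0,-1,0,12,85,0,0,0,0,0,12,75,0,0,0,0,0,12,60,0,0,0,0,0,12,50,0,0,0,0,0,12,40,0,0,0,0,0,12,36,0,0,0,0,0,0,30,0,0,0,0,0,0,30]
}}

```text
t: 5.98
position: [0.4388, 0.0359, 0.1155]
orientation: [0.005, 1.0, 0.0, -0.0]
wrist_force: [0.7, -0.1, 0.3]
finger_gap: 0.348
finger_force: 0.0
```

>>> {"method": "drive_tool", "body": {
  "steps": [0,0,0,0,0,0,24,0,0,0,0,0,0,20,0,0,0,0,0,0,16,0,0,0,0,0,0,12,0,0,0,0,0,0,8,0,0,0,0,0,0,0,0,0,0,0,0,0,0,0,0,0,0,0,0,0]
}}

```text
t: 6.65
position: [0.4391, 0.036, 0.1156]
orientation: [0.005, 1.0, -0.0, 0.0]
wrist_force: [-0.8, -1.1, 0.8]
finger_gap: 0.001
finger_force: 0.0
```

```bash
cat >> h.py <<'E'
def st(n=1):
    s=read_state(); q=s["orientation"]
    print("t",round(s["t"],2),"q",s["qpos"].round(3),"p",(s["position"]*1000).round(2),"yaw",np.round(2*np.arctan2(q[1],q[0]),4),"F",s["wrist_force"].round(1),"M",s["wrist_torque"].round(3),s["finger_gap"].round(3) if hasattr(s["finger_gap"],"round") else s["finger_gap"],s["finger_force"])
E
python3 -c "from h import *; st()"
```

```text
t 6.65 q [ 0.478  0.29  -0.775  2.079  0.265  0.87   1.112] p [439.1   36.03 115.61] yaw 3.1318 F [-0.8 -1.1  0.8] M [ 0.048  0.016 -0.025] 0.0006173228578715455 0.0
```

Run:
```python
from h import *
out=[]
for n in("wrist","side"):
    d=snapshot(n)["img"]; out.append(d[100:350,200:520] if n=="wrist" else d[100:350,200:520])
cv2.imwrite("pics/m3.png",cv2.resize(np.hstack(out),None,fx=1.25,fy=1.25)[:,:,::-1])
```

```text
(no output)
```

View pics/m3.png

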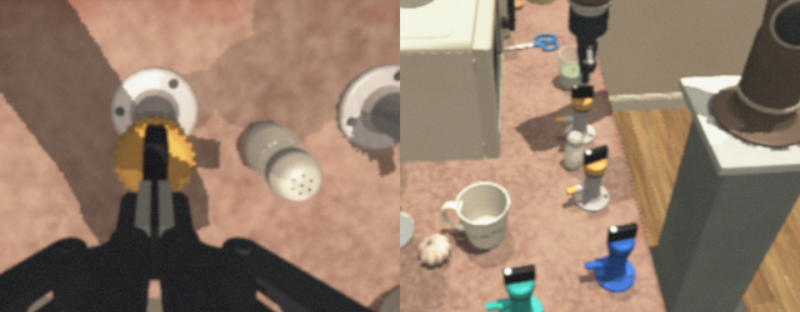

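Wrist and side views: the shut fingertips are not around wing B (wing free, dot end just in front of the tips). The reported TCP and the picture disagree, so I'll check that with depth.

Run:
```python
from h import *
s=read_state(); tcp=s["position"]; print(tcp)
for n in("wrist","side","top"):
    d=snapshot(n); K,T=d["K"],d["T"]; P=cloud(d)
    for nm,p in(("tcp",tcp),("wingB",np.array([.439,.0355,.139]))):
        c=T[:3,:3].T@(p-T[:3,3]); print(n,nm,np.round([K[0,0]*c[0]/-c[2]+K[0,2],-K[1,1]*c[1]/-c[2]+K[1,2],-c[2]],2))
    if n=="wrist":
        print(T.round(3).tolist())
        for r in range(195,330,12): print(r,[P[r,c].round(3).tolist() for c in(316,323,332)])
    if n=="side":
        for r in range(130,196,6): print(r,[P[r,c].round(3).tolist() for c in(336,344,350,356)])
```

```text
[0.43910034 0.03605805 0.11558544]
wrist tcp [3.2384e+02 2.3328e+02 1.9000e-01]
wrist wingB [3.2294e+02 2.4987e+02 1.7000e-01]
[[0.01, -0.949, -0.314, 0.358], [1.0, 0.01, 0.004, 0.037], [-0.001, -0.314, 0.949, 0.293], [0.0, 0.0, 0.0, 1.0]]
195 [[0.417, 0.031, 0.1], [0.418, 0.036, 0.098], [0.418, 0.042, 0.097]]
207 [[0.418, 0.031, 0.124], [0.416, 0.036, 0.129], [0.417, 0.041, 0.127]]
219 [[0.419, 0.032, 0.14], [0.419, 0.036, 0.141], [0.419, 0.041, 0.14]]
231 [[0.427, 0.032, 0.139], [0.426, 0.036, 0.141], [0.426, 0.041, 0.14]]
243 [[0.434, 0.032, 0.14], [0.434, 0.036, 0.139], [0.435, 0.041, 0.139]]
255 [[0.427, 0.032, 0.166], [0.428, 0.036, 0.165], [0.427, 0.04, 0.167]]
267 [[0.428, 0.033, 0.176], [0.428, 0.036, 0.177], [0.427, 0.04, 0.178]]
279 [[0.427, 0.033, 0.187], [0.427, 0.036, 0.187], [0.427, 0.039, 0.187]]
291 [[0.426, 0.033, 0.197], [0.433, 0.036, 0.188], [0.427, 0.039, 0.196]]
303 [[0.427, 0.033, 0.203], [0.438, 0.036, 0.189], [0.426, 0.039, 0.205]]
315 [[0.436, 0.033, 0.199], [0.445, 0.036, 0.188], [0.428, 0.039, 0.208]]
327 [[0.442, 0.033, 0.198], [0.618, 0.033, 0.0], [0.44
[... 529 characters left out ...]
, 0.082, 0.219], [0.366, -0.219, -0.002]]
160 [[0.446, -0.124, 0.049], [0.448, 0.041, 0.171], [0.434, 0.049, 0.176], [0.372, -0.181, 0.002]]
166 [[0.446, -0.123, 0.025], [0.448, 0.042, 0.152], [0.432, 0.042, 0.151], [0.376, -0.153, -0.001]]
172 [[0.444, -0.127, -0.001], [0.446, 0.041, 0.131], [0.431, 0.043, 0.133], [0.381, -0.12, 0.001]]
178 [[0.448, -0.095, 0.0], [0.446, 0.042, 0.112], [0.429, 0.041, 0.111], [0.385, -0.093, -0.002]]
184 [[0.451, -0.067, -0.001], [0.447, 0.055, 0.102], [0.43, 0.051, 0.098], [0.389, -0.066, -0.004]]
190 [[0.454, -0.038, 0.001], [0.445, 0.051, 0.077], [0.428, 0.047, 0.073], [0.394, -0.033, 0.001]]
top tcp [359.46 239.3    0.88]
top wingB [360.76 238.59   0.86]
```

Run:
```python
from h import *
d=snapshot("wrist"); P=cloud(d)
for r in range(236,262,2): print(r,[(P[r,c]*1000).round().astype(int).tolist() for c in(300,308,312,316,320,323,326,332,338)])
d=snapshot("side"); P=cloud(d)
for r in range(154,182,2): print(r,[(P[r,c]*1000).round().astype(int).tolist()+[int(d["img"][r,c].max())] for c in(340,344,348,352)])
```

```text
236 [[443, 20, 111], [443, 25, 111], [443, 28, 111], [430, 32, 138], [430, 34, 140], [429, 36, 141], [429, 37, 140], [430, 41, 139], [444, 46, 110]]
238 [[444, 20, 112], [444, 25, 111], [444, 28, 113], [432, 32, 138], [430, 34, 141], [431, 36, 141], [431, 37, 140], [431, 41, 139], [445, 46, 111]]
240 [[446, 20, 111], [446, 25, 111], [446, 28, 111], [432, 32, 140], [432, 34, 140], [431, 36, 141], [432, 37, 141], [433, 41, 139], [446, 46, 112]]
242 [[447, 20, 111], [447, 25, 111], [448, 28, 111], [434, 31, 138], [433, 34, 141], [433, 36, 140], [433, 37, 140], [434, 41, 139], [448, 46, 111]]
244 [[358, 37, 293], [449, 25, 110], [428, 30, 154], [428, 32, 154], [427, 34, 155], [428, 36, 154], [428, 37, 154], [427, 40, 155], [450, 46, 111]]
246 [[452, 19, 108], [451, 25, 111], [427, 30, 157], [427, 32, 157], [427, 34, 157], [427, 36, 157], [427, 37, 157], [428, 40, 156], [451, 46, 112]]
248 [[454, 19, 107], [452, 25, 112], [427, 30, 160], [428, 32, 159], [427, 34, 159], [428, 36, 159], [427, 37, 159], [427, 40, 160], [452, 46, 112]]
250 [[511, 9, 2], [454, 25, 111], [427, 30, 161], [427, 3
[... 1349 characters left out ...]
, 176]]
166 [[433, -123, 25, 127], [447, 41, 152, 109], [438, 48, 156, 85], [389, -152, 0, 190]]
168 [[456, 32, 139, 166], [445, 31, 137, 79], [435, 34, 139, 87], [424, 33, 138, 128]]
170 [[457, 39, 138, 137], [446, 39, 137, 36], [436, 40, 137, 36], [425, 40, 136, 38]]
172 [[457, 42, 133, 42], [446, 40, 131, 27], [435, 39, 129, 32], [426, 44, 133, 27]]
174 [[456, 39, 124, 35], [446, 39, 123, 28], [435, 39, 123, 37], [425, 44, 126, 33]]
176 [[457, 43, 120, 26], [446, 41, 118, 32], [435, 42, 118, 26], [425, 45, 120, 26]]
178 [[456, 40, 111, 78], [445, 39, 110, 78], [435, 41, 111, 135], [424, 43, 112, 155]]
180 [[456, 45, 108, 140], [446, 47, 109, 135], [436, 49, 111, 235], [424, 46, 107, 238]]
```

The fingers end 38 mm higher than the reported TCP: both cameras put the shut tips at z ≈ 0.153, and x and y agree. I'll open, go 37 mm further down and close.

>>> {"method": "drive_tool", "body": {
  "steps": [0,0,0,0,0,0,45,0,0,0,0,0,0,45,0,0,0,0,0,0,45,0,0,0,0,0,0,45,0,0,0,0,0,0,45,0,0,0,0,0,5,45,0,0,0,0,0,5,45,0,0,0,0,0,5,45]
}}

```text
t: 7.67
position: [0.439, 0.0359, 0.1]
orientation: [0.005, 1.0, -0.0, -0.0]
wrist_force: [1.0, -0.2, -1.1]
finger_gap: 0.526
finger_force: 0.0
```

>>> {"method": "drive_tool", "body": {
  "steps": [0,0,0,0,0,5,45,0,0,0,0,0,5,45,0,0,0,0,0,5,45,0,0,0,0,0,4,45,0,0,0,0,0,3,45,0,0,0,0,0,0,35,0,0,0,0,0,0,30,0,0,0,0,0,0,25]
}}

```text
t: 8.33
position: [0.4393, 0.0361, 0.0787]
orientation: [0.005, 1.0, 0.0, 0.0]
wrist_force: [-0.1, 0.2, 0.0]
finger_gap: 0.289
finger_force: 0.0
```

Run:
```python
from h import *
st(); d=snapshot("wrist")
e=snapshot("side")["img"]
cv2.imwrite("pics/m4.png",np.hstack([cv2.resize(d["img"][100:350,220:420],None,fx=2,fy=2),cv2.resize(e[130:230,290:410],None,fx=3,fy=5)])[:,:,::-1])
```

```text
t 8.33 q [ 0.437  0.35  -0.742  2.115  0.332  0.791  1.049] p [439.31  36.12  78.75] yaw 3.1319 F [-0.1  0.2  0. ] M [0.015 0.053 0.04 ] 0.2888087366739417 0.0
```

View pics/m4.png

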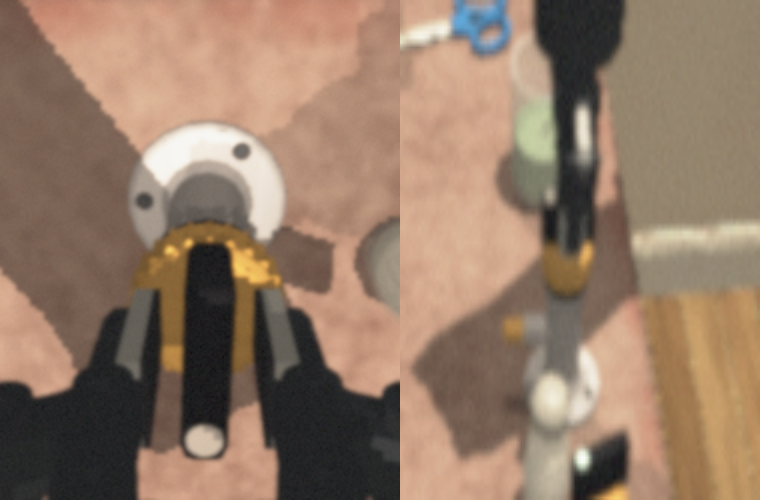

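The fingers now straddle wing B: the wing is at crop (205,320) with the pads either side of it. Close.

>>> {"method": "drive_tool", "body": {
  "steps": [0,0,0,0,0,0,20,0,0,0,0,0,0,16,0,0,0,0,0,0,13,0,0,0,0,0,0,10,0,0,0,0,0,0,5,0,0,0,0,0,0,0,0,0,0,0,0,0,0,0,0,0,0,0,0,0]
}}

```text
t: 9.1
position: [0.4393, 0.036, 0.0788]
orientation: [0.005, 1.0, -0.0, 0.0]
wrist_force: [0.0, 0.4, 4.8]
finger_gap: 0.129
finger_force: 60.3
```

```bash
python3 -c "from h import *; st(); snapshot('wrist'); st(); snapshot('wrist'); st()"
```

```text
t 9.1 q [ 0.437  0.35  -0.742  2.115  0.332  0.791  1.049] p [439.32  36.05  78.75] yaw 3.1318 F [0.  0.4 4.8] M [-0.071  0.056 -0.174] 0.1291652161736965 60.300350189208984
t 9.15 q [ 0.437  0.35  -0.742  2.115  0.332  0.791  1.048] p [439.35  36.05  78.75] yaw 3.1317 F [-0.2  0.1  4.5] M [-0.09   0.086 -0.068] 0.13181777991525492 60.339109897613525
t 9.2 q [ 0.437  0.35  -0.742  2.115  0.332  0.791  1.048] p [439.33  36.06  78.75] yaw 3.1317 F [-0.  -0.6  4.6] M [-0.08   0.022 -0.144] 0.128139261248283 60.378867387771606
```

Gripped. Mz ≈ −0.13 N m, so the wing was about 0.02 rad off the tool, i.e. a twist of +0.02. Now the gentle anticlockwise trial.

>>> {"method": "drive_tool", "body": {
  "steps": [0,0,-0.01,0,0,0,0,0,0,-0.01,0,0,0,0,0,0,-0.01,0,0,0,0,0,0,-0.01,0,0,0,0,0,0,-0.01,0,0,0,0,0,0,0,0,0,0,0,0,0,0,0,0,0,0,0,0,0,0,0,0,0]
}}

```text
t: 9.87
position: [0.4393, 0.036, 0.0788]
orientation: [-0.02, 1.0, -0.0, 0.0]
wrist_force: [0.1, -0.6, 5.6]
finger_gap: 0.126
finger_force: 60.8
```

```bash
cat >> h.py <<'E'
def avg(n=4):
    L=[]
    for i in range(n): L.append(read_state()); snapshot("wrist")
    g=lambda k:np.mean([s[k] for s in L],0)
    q=g("orientation"); print("t",round(read_state()["t"],2),"j7",g("qpos")[6].round(3),"p",(g("position")*1000).round(1),"yaw",np.round(2*np.arctan2(q[1],q[0]),4),"F",g("wrist_force").round(1),"M",g("wrist_torque").round(3),"gap",g("finger_gap").round(3))
E
python3 -c "from h import *; avg()"
```

```text
t 10.07 j7 1.093 p [439.3  36.   78.7] yaw 3.1819 F [-0.3 -1.   5.7] M [-0.077  0.07  -0.301] gap 0.127
```

>>> {"method": "drive_tool", "body": {
  "steps": [0,0,-0.01,0,0,0,0,0,0,-0.01,0,0,0,0,0,0,-0.01,0,0,0,0,0,0,0,0,0,0,0,0,0,0,0,0,0,0,0,0,0,0,0,0,0,0,0,0,0,0,0,0,0,0,0,0,0,0,0]
}}

```text
t: 10.73
position: [0.4393, 0.0359, 0.0787]
orientation: [-0.035, 0.999, -0.0, 0.0]
wrist_force: [-1.1, -0.7, 6.1]
finger_gap: 0.128
finger_force: 60.8
```

```bash
python3 -c "from h import *; avg(6)"
```

```text
t 11.03 j7 1.119 p [439.3  35.9  78.7] yaw 3.2119 F [-0.4 -0.6  6. ] M [-0.118  0.057 -0.28 ] gap 0.129
```

B gives anticlockwise: the torque stays at drag, about 0.29 N m, so B is the water cap. Snug it back clockwise gently.

>>> {"method": "drive_tool", "body": {
  "steps": [0,0,0.03,0,0,0,0,0,0,0.03,0,0,0,0,0,0,0.03,0,0,0,0,0,0,0.03,0,0,0,0,0,0,0.03,0,0,0,0,0,0,0.02,0,0,0,0,0,0,0,0,0,0,0,0,0,0,0,0,0,0]
}}

```text
t: 11.7
position: [0.4393, 0.0362, 0.0787]
orientation: [0.049, 0.999, -0.0, 0.0]
wrist_force: [-0.3, 0.8, 6.1]
finger_gap: 0.123
finger_force: 60.6
```

```bash
python3 -c "from h import *; avg(6)"
```

```text
t 12.0 j7 0.97 p [439.3  36.2  78.7] yaw 3.0438 F [-0.1 -0.1  5.7] M [-0.06   0.038  0.314] gap 0.127
```

>>> {"method": "drive_tool", "body": {
  "steps": [0,0,0.01,0,0,0,0,0,0,0.01,0,0,0,0,0,0,0.01,0,0,0,0,0,0,0,0,0,0,0,0,0,0,0,0,0,0,0,0,0,0,0,0,0,0,0,0,0,0,0,0,0,0,0,0,0,0,0]
}}

```text
t: 12.67
position: [0.4393, 0.0362, 0.0787]
orientation: [0.064, 0.998, -0.0, 0.0]
wrist_force: [0.4, -0.0, 5.1]
finger_gap: 0.131
finger_force: 60.7
```

```bash
python3 -c "from h import *; avg(6)"
```

```text
t 12.97 j7 0.944 p [439.3  36.2  78.7] yaw 3.0143 F [-0.3  0.1  5.1] M [-0.018  0.039  0.476] gap 0.129
```

Seated again: torque rises 0.16 for 0.03 rad. Unwind the stem, let go, lift and move over A.

>>> {"method": "drive_tool", "body": {
  "steps": [0,0,-0.025,0,0,0,0,0,0,-0.025,0,0,0,0,0,0,-0.025,0,0,0,0,0,0,0,0,0,0,0,0,0,0,0,0,0,50,0,0,0,0,0,0,50,0,0,0,0,0,0,50,0,0,0,0,0,0,50]
}}

```text
t: 13.63
position: [0.4388, 0.036, 0.0783]
orientation: [0.027, 1.0, -0.0, -0.0]
wrist_force: [-0.2, -0.0, -0.2]
finger_gap: 0.582
finger_force: 0.0
```

>>> {"method": "drive_tool", "body": {
  "steps": [0,0,0,0,0,-5,60,0,0,0,0,0,-15,60,0,0,0,0,0,-20,60,0,0,0,0,0,-20,60,0,0,0,2,25,0,60,0,0,0,2,35,0,60,0,0,0,2,35,0,60,0,0,0,2,35,0,60]
}}

```text
t: 14.3
position: [0.4383, 0.1673, 0.1392]
orientation: [0.028, 1.0, -0.0, 0.0]
wrist_force: [0.4, 0.4, 0.2]
finger_gap: 0.704
finger_force: 0.0
```

>>> {"method": "drive_tool", "body": {
  "steps": [0,0,0,1,30,0,60,0,0,0,0,25,0,60,0,0,-0.1,0,0,0,60,0,0,-0.1,0,0,0,60,0,0,-0.1,0,0,0,60,0,0,-0.1,0,0,0,60,0,0,0,0,0,0,60,0,0,0,0,0,0,60]
}}

```text
t: 14.97
position: [0.4402, 0.2212, 0.1387]
orientation: [-0.17, 0.985, 0.0, -0.0]
wrist_force: [-0.4, -0.9, 0.6]
finger_gap: 0.704
finger_force: 0.0
```

```bash
python3 -c "
from h import *; st(); wing(.4395,.2205); wing(.4395,.2205,'wrist'); wing(.4395,.0357,'top'); wing(.4395,.0357,'side')"
```

```text
t 14.97 q [ 0.168  0.391 -0.906  1.936  0.367  0.989  1.005] p [440.22 221.18 138.68] yaw 3.4837 F [-0.4 -0.9  0.6] M [-0.009  0.009  0.025] 0.7038340779669425 0.0
wrist 1055 [438.3 221.7] [48.9 10.9] 19.6 mean [438.2 221.2] yaw 20.52
wrist 1053 [438.  221.5] [48.2 10.9] 19.5 mean [438.1 221.2] yaw 20.66
top 99 [440.4  37. ] [11.6 46.3] 85.1 mean [439.7  36.9] yaw -2.74
side 27 [450.4  39.3] [12.7 29.5] 85.9 mean [453.4  39.5] yaw -1.98
```

>>> {"method": "drive_tool", "body": {
  "steps": [0,0,-0.012,1,0.6,10,50,0,0,0,0,0,10,50,0,0,0,0,0,10,50,0,0,0,0,0,10,45,0,0,0,0,0,10,45,0,0,0,0,0,10,40,0,0,0,0,0,0,35,0,0,0,0,0,0,30]
}}

```text
t: 15.83
position: [0.4386, 0.2215, 0.0778]
orientation: [-0.178, 0.984, 0.0, -0.001]
wrist_force: [0.6, 0.6, -0.2]
finger_gap: 0.356
finger_force: 0.0
```

>>> {"method": "drive_tool", "body": {
  "steps": [0,0,0,0,0,0,25,0,0,0,0,0,0,20,0,0,0,0,0,0,15,0,0,0,0,0,0,10,0,0,0,0,0,0,5,0,0,0,0,0,0,0,0,0,0,0,0,0,0,0,0,0,0,0,0,0]
}}

```text
t: 16.5
position: [0.4394, 0.2219, 0.0791]
orientation: [-0.178, 0.984, 0.0, 0.0]
wrist_force: [-1.8, 0.1, 5.7]
finger_gap: 0.124
finger_force: 61.0
```

```bash
python3 -c "from h import *; avg(6)"
```

```text
t 16.8 j7 0.935 p [439.4 221.9  79.1] yaw 3.4989 F [-1.1  0.6  6.2] M [ 0.043  0.249 -0.021] gap 0.127
```

Gripped with about zero twist. Anticlockwise trial on A: 0.06 rad, then 0.03 more.

>>> {"method": "drive_tool", "body": {
  "steps": [0,0,-0.012,0,0,0,0,0,0,-0.012,0,0,0,0,0,0,-0.012,0,0,0,0,0,0,-0.012,0,0,0,0,0,0,-0.012,0,0,0,0,0,0,0,0,0,0,0,0,0,0,0,0,0,0,0,0,0,0,0,0,0]
}}

```text
t: 17.47
position: [0.4395, 0.2218, 0.0791]
orientation: [-0.207, 0.978, 0.0, 0.0]
wrist_force: [-1.9, 0.2, 6.7]
finger_gap: 0.126
finger_force: 61.2
```

```bash
python3 -c "from h import *; avg(6)"
```

```text
t 17.77 j7 0.986 p [439.5 221.8  79.1] yaw 3.558 F [-1.4  0.5  6.1] M [ 0.055  0.252 -0.333] gap 0.127
```

>>> {"method": "drive_tool", "body": {
  "steps": [0,0,-0.01,0,0,0,0,0,0,-0.01,0,0,0,0,0,0,-0.01,0,0,0,0,0,0,0,0,0,0,0,0,0,0,0,0,0,0,0,0,0,0,0,0,0,0,0,0,0,0,0,0,0,0,0,0,0,0,0]
}}

```text
t: 18.43
position: [0.4395, 0.2218, 0.0791]
orientation: [-0.221, 0.975, 0.0, 0.0]
wrist_force: [-2.3, 0.5, 6.0]
finger_gap: 0.125
finger_force: 61.4
```

```bash
python3 -c "from h import *; avg(6)"
```

```text
t 18.73 j7 1.012 p [439.5 221.8  79.1] yaw 3.5876 F [-1.4  0.1  6. ] M [ 0.065  0.222 -0.491] gap 0.127
```

A holds firm anticlockwise, rising linearly to 0.49 N m, so it is the gas cap. Loosen it clockwise, following its rise.

>>> {"method": "drive_tool", "body": {
  "steps": [0,0,0.06,0,0,0,0,0,0,0.06,0,0,0,0,0,0,0.06,0,0,0,0,0,0,0.06,0,0,-0.03,0,0,0,0.06,0,0,-0.03,0,0,0,0.06,0,0,-0.03,0,0,0,0.06,0,0,-0.03,0,0,0,0.06,0,0,-0.03,0]
}}

```text
t: 19.4
position: [0.4394, 0.2222, 0.0793]
orientation: [0.017, 1.0, 0.0, 0.001]
wrist_force: [-0.6, 0.9, 4.7]
finger_gap: 0.126
finger_force: 61.0
```

```bash
python3 -c "from h import *; avg(3)"
```

```text
t 19.55 j7 0.597 p [439.4 222.2  79.3] yaw 3.1061 F [-0.7  1.4  4.7] M [0.292 0.199 0.293] gap 0.128
```

Turning freely at drag torque (0.29 N m).

>>> {"method": "drive_tool", "body": {
  "steps": [0,0,0.1,0,0,-0.05,0,0,0,0.1,0,0,-0.05,0,0,0,0.1,0,0,-0.05,0,0,0,0.1,0,0,-0.05,0,0,0,0.1,0,0,-0.05,0,0,0,0.1,0,0,-0.05,0,0,0,0.1,0,0,-0.05,0,0,0,0.1,0,0,-0.05,0]
}}

```text
t: 20.22
position: [0.4397, 0.223, 0.0797]
orientation: [0.405, 0.914, 0.001, 0.0]
wrist_force: [-0.3, 3.3, 3.5]
finger_gap: 0.127
finger_force: 60.8
```

```bash
python3 -c "from h import *; avg(2)"
```

```text
t 20.32 j7 -0.104 p [439.7 222.9  79.7] yaw 2.3035 F [-0.   4.   3.3] M [0.817 0.012 0.31 ] gap 0.128
```

>>> {"method": "drive_tool", "body": {
  "steps": [0,0,0.1,0,0,-0.05,0,0,0,0.1,0,0,-0.05,0,0,0,0.1,0,0,-0.05,0,0,0,0.1,0,0,-0.05,0,0,0,0.1,0,0,-0.05,0,0,0,0.1,0,0,-0.05,0,0,0,0.1,0,0,-0.05,0,0,0,0.1,0,0,-0.05,0]
}}

```text
t: 20.98
position: [0.4404, 0.2232, 0.0801]
orientation: [0.728, 0.685, 0.002, 0.0]
wrist_force: [2.2, 6.0, 2.2]
finger_gap: 0.128
finger_force: 60.5
```

```bash
python3 -c "from h import *; avg(2); st()"
```

```text
t 21.08 j7 -0.812 p [440.4 223.2  80.1] yaw 1.5062 F [2.6 5.7 1.8] M [ 1.177 -0.49   0.313] gap 0.13
t 21.08 q [-0.243  0.363 -0.394  2.016  0.192  0.794 -0.808] p [440.4  223.19  80.15] yaw 1.5109 F [2.6 5.5 3. ] M [ 1.161 -0.489  0.263] 0.1325724854553716 60.53977847099304
```

>>> {"method": "drive_tool", "body": {
  "steps": [0,0,0.1,0,0,-0.05,0,0,0,0.1,0,0,-0.05,0,0,0,0.1,0,0,-0.05,0,0,0,0.1,0,0,-0.05,0,0,0,0.1,0,0,-0.05,0,0,0,0.1,0,0,-0.05,0,0,0,0.1,0,0,-0.05,0,0,0,0.1,0,0,-0.05,0]
}}

```text
t: 21.75
position: [0.4411, 0.2228, 0.0806]
orientation: [0.938, 0.347, 0.002, -0.0]
wrist_force: [5.3, 4.6, 1.0]
finger_gap: 0.124
finger_force: 60.4
```

```bash
python3 -c "from h import *; avg(2)"
```

```text
t 21.85 j7 -1.531 p [441.1 222.8  80.6] yaw 0.7057 F [5.2 4.4 1. ] M [ 1.025 -0.961  0.333] gap 0.126
```

>>> {"method": "drive_tool", "body": {
  "steps": [0,0,0.1,0,0,-0.05,0,0,0,0.1,0,0,-0.05,0,0,0,0.1,0,0,-0.05,0,0,0,0.1,0,0,-0.05,0,0,0,0.1,0,0,-0.05,0,0,0,0.1,0,0,-0.05,0,0,0,0.1,0,0,-0.05,0,0,0,0.1,0,0,-0.05,0]
}}

```text
t: 22.52
position: [0.4414, 0.2221, 0.081]
orientation: [0.999, -0.045, 0.002, -0.001]
wrist_force: [5.5, 2.0, 1.0]
finger_gap: 0.127
finger_force: 60.5
```

```bash
python3 -c "from h import *; avg(3)"
```

```text
t 22.67 j7 -2.251 p [441.4 222.1  81. ] yaw -0.0933 F [5.1 2.5 1.7] M [ 0.514 -1.107  0.243] gap 0.127
```

Cap turned about 3.54 rad. Ease the twist, let go, lift.

>>> {"method": "drive_tool", "body": {
  "steps": [0,0,-0.02,0,0,0,0,0,0,-0.02,0,0,0,0,0,0,0,0,0,0,50,0,0,0,0,0,0,50,0,0,0,0,0,0,50,0,0,0,0,0,0,50,0,0,0,0,0,-5,50,0,0,0,0,0,-15,50]
}}

```text
t: 23.33
position: [0.4376, 0.2205, 0.099]
orientation: [1.0, -0.025, -0.002, 0.001]
wrist_force: [-0.5, -0.2, -0.0]
finger_gap: 0.59
finger_force: 0.0
```

>>> {"method": "drive_tool", "body": {
  "steps": [0,0,0,0,0,-20,50,0,0,0,0,0,-25,50,0,0,0,0,0,-25,50,0,0,0,-30,0,0,50,0,0,0,-30,0,0,50,0,0,0,-20,0,0,50,0,0,0,0,0,0,50,0,0,0,0,0,0,50]
}}

```text
t: 24.0
position: [0.3587, 0.2257, 0.1709]
orientation: [1.0, -0.025, 0.0, -0.0]
wrist_force: [0.4, 0.7, 0.5]
finger_gap: 0.587
finger_force: 0.0
```

Run:
```python
from h import *
st(); wing(.4395,.2215,"top"); wing(.4395,.036,"top"); wing(.4395,.2215,"wrist",.1405)
d=snapshot("top"); cv2.imwrite("pics/f.png",cv2.resize(d["img"][130:270,220:480],None,fx=3,fy=3)[:,:,::-1])
```

```text
t 24.0 q [-0.581  0.1   -0.102  2.083  0.013  0.959 -2.31 ] p [358.74 225.67 170.92] yaw -0.0493 F [0.4 0.7 0.5] M [ 0.051 -0.021  0.006] 0.5873924256161753 0.0
top 110 [439.6 220.9] [46.2 11.6] 0.5 mean [439.8 221.3] yaw -2.53
top 91 [440.4  36. ] [11.6 46.3] 88.6 mean [440.5  37.4] yaw -4.5
wrist 1131 [439.6 221.6] [11.8 47.4] 87.0 mean [440.4 221.8] yaw -2.92
```

View pics/f.png

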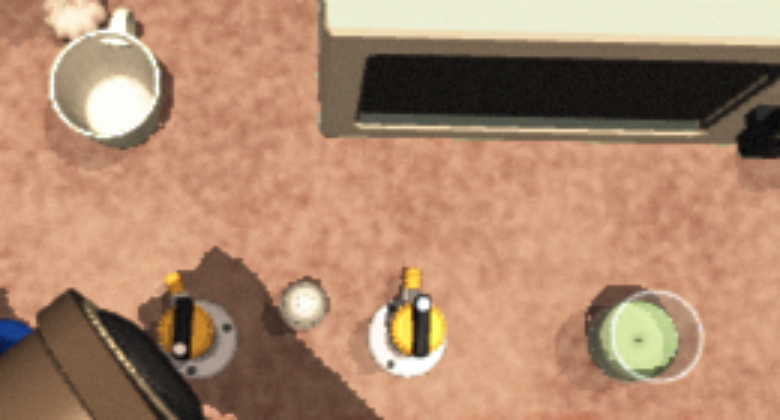

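Final view: wing A's dot is now at the near end (180,349), so it has turned about 203°. Wing B's dot is still at the far end (422,303), and the shaker, mug and candle have not moved. Handing in.

```bash
python3 -c "from station import *; print(close_job())"
```

```text
the job is handed in; nothing more can be done
None
```

The gas cap is the one on the left (y ≈ 0.22): it held firm anticlockwise to 0.49 N m, was loosened clockwise about 3.5 rad (203°) and let go; the water cap gave about 0.05 rad when tried and was turned back onto its seat, the shaker, mug and candle show no shift in the final picture, and the job was handed in at about 24 s (`close_job` returned no verdict).

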